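Gauge a plate in a slotted rack

TASK

Gauge the loose steel plate in the three-slot rack by sliding it on the bench. First push it squarely against the mouth of the lowest slot, centred on it, and keep pressing gently for about a second to confirm that this slot refuses it; then move it over to the slot whose height matches the plate's thickness (the middle height) and push it in, short way along the slot, fully home against the back stop. Press gently throughout, leave the plate there and do not disturb the tape roll, the tin or the little dish.

Things in the scene. Friction and masses are not known exactly. Their poses are not given: they have to be found in the camera images.
- plate: Loose steel plate lying flat on the bench, 60 mm (its x) by 72 mm (its y) by 9 mm thick, 0.08 to 0.17 kg, 3 mm clipped corners, four dark holes. Origin: centre of its underside. Goes in with its 60 mm direction along the slot, either end first. Home, 16 mm still stand out and its centre is at x = -9 mm in the slot's frame; refused by the lowest slot, it stops at x = -53 mm in that one's frame.
- slot_low: Fixed aluminium bridge, 91 mm wide (y), 46 deep (x); slot 6.5 mm high from bench to roof, top of the bridge at 14.5 mm plus 2.5 mm screw heads: the lowest of the three, too low for the plate. Slot 75 mm wide, flaring to 89 mm over the first 12 mm behind the front face; the roof lip lies in that face. Origin: on the bench, mid-bridge; x points into the slot, z up. Front face at x = -23 mm, back stop at x = +21.
- slot_mid: Fixed aluminium bridge, 91 mm wide (y), 46 deep (x); slot 11 mm high from bench to roof, top of the bridge at 19 mm plus 2.5 mm screw heads: the middle height, fits the plate. Slot 75 mm wide, flaring to 89 mm over the first 12 mm behind the front face; the roof lip lies in that face. Origin: on the bench, mid-bridge; x points into the slot, z up. Front face at x = -23 mm, back stop at x = +21.
- slot_high: Fixed aluminium bridge, 91 mm wide (y), 46 deep (x); slot 17 mm high from bench to roof, top of the bridge at 25 mm plus 2.5 mm screw heads: the highest, too loose. Slot 75 mm wide, flaring to 89 mm over the first 12 mm behind the front face; the roof lip lies in that face. Origin: on the bench, mid-bridge; x points into the slot, z up. Front face at x = -23 mm, back stop at x = +21.
- rack: Fixed aluminium back rail, 283 mm long (y), 12 deep, 30 high, with an 8 mm high screw foot at each end (309 mm over the feet). The three bridges stand in any order side by side at 91 mm pitch before it, front faces in line at x = -46 mm; the bench is their floor and is clear in front. Origin: on the bench, centre of the rail's front side; x points away from the mouths, y along the rail, z up.
- tape_black: Roll of black tape lying flat, 59 mm across, 18 mm high, bystander at the left of the work; origin: centre of its underside.
- flux_tin: Closed white tin, 44 mm across, 19 mm high, bystander at the right of the work; origin: centre of its underside.
- dish: Small white dish, 37 mm across, 10 mm high, bystander at the right of the work; origin: centre of its underside.

How it is judged (in metres and radians):
On the way:
1. the plate, square to the lowest slot and centred on its mouth within 10 mm, is pressed against its front with more than 1.5 N for 0.4 s and does not enter (contact force between plate and slot_low above 1.5 N and y of plate in the frame of slot_low between -0.01 and 0.01 m and x of plate in the frame of slot_low between -0.058 and -0.048 m and angle between the x axis of plate and the x axis of slot_low, either way round below 0.1 rad and height (world z) of plate below 0.003 m), for 0.4 s.
At the end, for the whole second after the job is handed in: The plate lies flat and at rest in the middle-height slot, its 60 mm direction along the slot within 0.07 rad, its front edge within 3 mm of the back stop, centred within 4 mm (x of plate in the frame of slot_mid between -0.012 and -0.005 m and y of plate in the frame of slot_mid between -0.004 and 0.004 m and angle between the x axis of plate and the x axis of slot_mid, either way round below 0.07 rad and height (world z) of plate below 0.003 m and angle between plate's own z axis and vertical below 0.05 rad and linear speed of plate below 0.01 m/s); the robot touches nothing.
It fails at once if the plate is pressed against a bridge with more than 40 N (contact force between plate and slot_low above 40 N or contact force between plate and slot_mid above 40 N or contact force between plate and slot_high above 40 N).
It fails at once if a bystander (tape roll, tin, dish) is moved by more than 15 mm (distance of any of tape_black, flux_tin, dish from where it was at the start of the episode above 0.015 m).
It also fails if it takes over 72 s, if anything falls off the work surface, if the arm or the gripper's body presses on something with over 40 N, if the wrist force passes 120 N, or if a joint passes its speed limit or range.

ROBOT

A 6-joint arm with a two-finger parallel gripper is mounted at the origin on a cart in front of the work surface, level with it; the furniture and walls round the work are solid. World frame = base frame: x ahead of the robot, y to its left, z up, the work surface at z = 0. Lengths are in mm, angles in rad, forces in N, time in s.
With the tool pointing down it reaches from about 350 to 875 mm from the base axis. Payload 4.2 kg.
Tool frame: the origin (TCP) lies at the very end of the fingers, on their centre line; the grasp point (between the pads) lies 19 mm behind it; z points along the fingers, y is the line along which they close (so a half turn about z gives the same grasp; the last joint's range is limited). The gripper opens to 85 mm and grips with 20 to 120 N. Pads are 22 mm wide; open, the fingers measure 114 mm over their backs; the gripper's body (76 mm by 85 mm) begins 54 mm behind the grasp point. The pads swing forward as they close: fully open they stand 13 mm farther back than shut.
Start: joints at [-0.991, 0.385, 0.008, 0, -1.194, -0.259], TCP at [197.094, -593.088, 231.312] pointing down, gripper open.
Joint ranges: [-3.14, 3.14], [-1.21, 2.06], [-1.07, 1.41], [-3.16, 2.05], [-2.99, -0.16], [-3.1, 3.1]. Speed limits (rad/s): [2.79, 2.79, 3.14, 3.14, 3.14, 3.14].

INTERFACE

Orientations are given as a unit quaternion [x, y, z, w].
In Python, from bench import arm gives the robot as it stands. The module is installed in compiled form; this text tells all that it offers.
- The arm moves only by the tool drive_tool, never from a script. Its argument "targets" is a list of rows, each a list of 5 numbers: the closure, from -1 (fully open) to 1 (shut), then the shift along the tool's x, y, z in mm, then the turn about the tool's z in degrees. In form: [[grip, tx, ty, tz, roll], ...]. A call has 1 to 12 rows; each row is the pose to reach, as a shift and turn from the pose commanded when the call began, along the tool's axes at that moment; what a row does not reach only later rows make up. A row lasts 1/10 s, in which the tool goes at most 50 mm and 8.59 degrees, less where a joint would pass 70% of its speed; a pose out of reach is approached as far as the arm can. A call with a gripper value outside its range is refused whole. The fingers move at their own pace and stop on an object; the grip force is fixed at half the most. Time passes only in rows, so rows that repeat a pose let the fingers close. It gives the time, the measured TCP pose, the force, the opening and the grip force at its end, in the units of the state.
- arm.read_state(): the state, without advancing time (a new reading comes with each control period).
- arm.get_image(name): name is "scene" or "top" or "wrist"; returns the picture (420x560x3 uint8, blue, green, red); there is no depth.
- arm.camera_params(name): a dict with "fov_y" (degrees; the focal length in pixels is half the picture's height over the tangent of half this angle, whatever the lens; pixels are square), "cx", "cy" (the principal point, pixels), "rvec" (rotation vector, rad) and "tvec" (3), from world to camera coordinates, as OpenCV has them; the wrist camera has in their place "tool_from_camera" (4x4, takes a point from camera to tool coordinates, whose origin is the TCP and whose axes are the flange's). Camera axes: x right, y down, z forward; pixel columns grow to the right and rows downward; lengths in mm; the calibration is good to about 2 mm. A picture is of the moment at which its call begins: read the wrist's pose just before it. camera_params takes no time and is no camera call.
- arm.job_done(): hands the job in; it is judged then, once.
The state is a dict: "clock": time; "joints": joint angles; "joint_vel": joint speeds; "joint_efforts": joint torques, N m; "position": TCP position; "ee_rot": TCP orientation; "contact_force": force on the tool from outside, world axes, zero at the start; "wrist_torque": the same for the moment, N m; "gripper_width": finger opening in mm; "grasp_force": force on a finger pad.
Only numpy, scipy, OpenCV 4.12 (cv2) and the standard library are available. Lean on these libraries where they do the work, as an engineer would, in place of code of your own. Each camera call takes 0.05 s, during which the arm holds its last target. There are 200 camera calls.

## Working session

There is one attempt and no reset: what is moved stays moved. The work goes in short steps, Python scripts to look and compute and a tool call to move; the robot and the scene stay as the last step left them, time stands still between calls to the robot, and variables do not carry over. Pictures are saved under pics/ and viewed, at most 10 in all, crops included, and the job is handed in when it is done.

Besides the shell and the picture viewer there is one more tool, called after "Call:" by a JSON object that holds its "method" and its "body", one argument or row to a line. drive_tool: Moves the arm, as the interface text tells. Its arguments: {"type":"object","properties":{"targets":{"type":"array","items":{"type":"array","items":{"type":"number"}}}},"required":["targets"]}

```bash
mkdir -p pics
python3 - <<'E'
from bench import arm
import cv2
for n in("top","scene"):
    cv2.imwrite(f"pics/{n}0.png",arm.get_image(n)); print(n,arm.camera_params(n))
print(arm.camera_params("wrist")); print(arm.read_state())
E
```

```text
top {'fov_y': 44.074996639896035, 'cx': 275.7952297986323, 'cy': 211.82697185542418, 'rvec': array([ 2.17050257, -2.15864788,  0.1212328 ]), 'tvec': array([ -34.20857882,  578.85432157, 1371.75345798])}
scene {'fov_y': 56.56754931326913, 'cx': 282.3901083847846, 'cy': 202.15495174613113, 'rvec': array([ 2.05453578, -0.84019035,  0.44420168]), 'tvec': array([-418.02055766,  248.81014281,  592.60905266])}
{'fov_y': 64.07614137607322, 'cx': 285.1211811400557, 'cy': 209.47154033709757, 'tool_from_camera': array([[ 6.84598562e-04, -9.63332534e-01, -2.68309448e-01,
         6.72480509e+01],
       [ 9.99999562e-01,  4.88101486e-04,  7.99055801e-04,
        -9.89425068e-01],
       [-6.38794210e-04, -2.68309877e-01,  9.63332446e-01,
        -1.42923916e+02],
       [ 0.00000000e+00,  0.00000000e+00,  0.00000000e+00,
         1.00000000e+00]])}
{'clock': 0.1, 'joints': array([-9.91420396e-01,  3.85478880e-01,  6.76947639e-03, -3.92541556e-04,
       -1.19399309e+00, -2.58627135e-01]), 'joint_vel': array([-0.00087549, -0.00010392,  0.00417686,  0.00111818, -0.00019673,
       -0.00090236]), 'joint_efforts': array([-7.82560455e-04, -3.93318629e+01,  1.88928705e+01,  4.19796735e+00,
       -2.58134154e-03,  9.41403158e-06]), 'position': array([ 196.91051955, -592.63169941,  230.34047265]), 'ee_rot': array([-1.59616273e-01,  9.87178659e-01,  9.44859257e-04, -2.21108905e-04]), 'contact_force': array([ 0.21685174, -0.10433757, -1.03335375]), 'wrist_torque': array([ 0.01839332,  0.00326717, -0.01724115]), 'grasp_force': 0.0, 'gripper_width': 85.18872284539103}
```

View pics/top0.png

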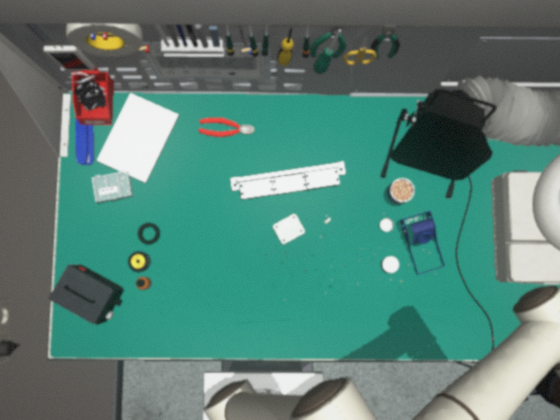

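View pics/scene0.png

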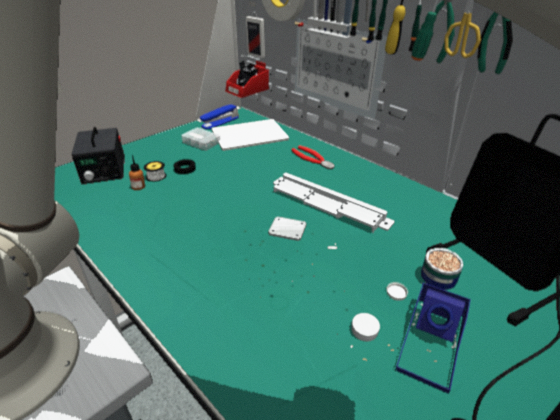

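The top view shows the plate at (289,229), the rack at about (288,180), the tape at (148,233), the dish at (386,225) and the tin at (390,264).

```bash
cat > h.py <<'E'
from bench import arm
import cv2, numpy as np
from scipy.spatial.transform import Rotation as R
def cam(n, st=None):
    p=arm.camera_params(n); f=210/np.tan(np.radians(p['fov_y']/2))
    if n=='wrist':
        T=np.eye(4); T[:3,:3]=R.from_quat(st['ee_rot']).as_matrix(); T[:3,3]=st['position']
        W=T@p['tool_from_camera']; Rm=W[:3,:3].T; t=-Rm@W[:3,3]
    else: Rm=R.from_rotvec(p['rvec']).as_matrix(); t=np.array(p['tvec'])
    return f,p['cx'],p['cy'],Rm,t
def px2w(c,uv,z):
    f,cx,cy,Rm,t=c; uv=np.atleast_2d(uv).astype(float)
    d=np.c_[(uv[:,0]-cx)/f,(uv[:,1]-cy)/f,np.ones(len(uv))]@Rm; o=-Rm.T@t
    return o+d*((z-o[2])/d[:,2])[:,None]
def w2px(c,P):
    f,cx,cy,Rm,t=c; q=np.atleast_2d(P)@Rm.T+t
    return np.c_[f*q[:,0]/q[:,2]+cx,f*q[:,1]/q[:,2]+cy]
def ortho(c,img,x0,x1,y0,y1,z,s):
    # rectified picture at height z: col = (y1-y)*s, row=(x1-x)*s
    W=np.array([[x1,y1,z],[x1,y0,z],[x0,y0,z],[x0,y1,z]],float)
    D=np.float32([[0,0],[(y1-y0)*s,0],[(y1-y0)*s,(x1-x0)*s],[0,(x1-x0)*s]])
    H=cv2.getPerspectiveTransform(np.float32(w2px(c,W)),D)
    return cv2.warpPerspective(img,H,(int((y1-y0)*s),int((x1-x0)*s)),flags=cv2.INTER_CUBIC)
E
python3 - <<'E'
from h import *
c=cam('top'); np.set_printoptions(precision=1,suppress=True)
print(px2w(c,[[289,229]],9),px2w(c,[[232,181],[344,165],[242,198],[341,184]],20))
print(px2w(c,[[148,233],[386,225],[390,264]],15))
st=arm.read_state(); print(R.from_quat(st['ee_rot']).as_matrix())
E
```

```text
[[534.5 -67.5   9. ]] [[ 665.    89.8   20. ]
 [ 711.4 -218.5   20. ]
 [ 618.    61.7   20. ]
 [ 658.3 -209.7   20. ]]
[[ 520.9  317.1   15. ]
 [ 546.4 -332.4   15. ]
 [ 440.4 -341.3   15. ]]
[[-0.9 -0.3 -0. ]
 [-0.3  0.9  0. ]
 [ 0.   0.  -1. ]]
```

```bash
cat >> h.py <<'E'
def shift(target,yaw=None):
    """tool shift to get TCP to target; yaw = world yaw (deg) of tool x; roll about tool z"""
    st=arm.read_state(); M=R.from_quat(st['ee_rot']).as_matrix()
    s=M.T@(np.array(target)-st['position']); cy=np.degrees(np.arctan2(M[1,0],M[0,0]))
    print('pos',st['position'].round(2),'yaw',round(cy%360,2),'shift',s.round(1), 'roll',None if yaw is None else round(-((yaw-cy+180)%360-180),2),'F',st['contact_force'].round(1),'t',round(st['clock'],2),'w',round(st['gripper_width'],1))
E
python3 -c "
from h import *
shift([540,-70,230],188.4)"
```

```text
pos [ 196.91 -592.63  230.34] yaw 198.37 shift [-490.3  387.9    1. ] roll 9.97 F [ 0.2 -0.1 -1. ] t 0.1 w 85.2
```

Call:
{"method": "drive_tool", "body": {
  "targets": [
    [-1, -490, 388, 0, 10],
    [-1, -490, 388, 0, 10],
    [-1, -490, 388, 0, 10],
    [-1, -490, 388, 0, 10],
    [-1, -490, 388, 0, 10],
    [-1, -490, 388, 0, 10],
    [-1, -490, 388, 0, 10],
    [-1, -490, 388, 0, 10],
    [-1, -490, 388, 0, 10],
    [-1, -490, 388, 0, 10],
    [-1, -490, 388, 0, 10],
    [-1, -490, 388, 0, 10]
  ]
}}

```text
clock: 1.3
position: [525.4, -90.9, 231.1]
ee_rot: [-0.073, 0.997, 0.0, -0.0]
contact_force: [1.5, -1.1, 0.3]
gripper_width: 85.3
grasp_force: 0.0
```

Call:
{"method": "drive_tool", "body": {
  "targets": [
    [-1, 0, 0, 0, 0],
    [-1, 0, 0, 0, 0],
    [-1, 0, 0, 0, 0]
  ]
}}

```text
clock: 1.6
position: [524.3, -93.3, 230.9]
ee_rot: [-0.073, 0.997, 0.0, -0.001]
contact_force: [0.3, 0.0, 0.3]
gripper_width: 85.4
grasp_force: 0.0
```

Run:
```python
from h import *
shift([540,-70,230],188.4)
st=arm.read_state(); im=arm.get_image('wrist'); cv2.imwrite('pics/w1raw.png',im)
c=cam('wrist',st)
o=ortho(c,im,480,740,-240,110,9,2.25); cv2.imwrite('pics/w1o.png',o); print(o.shape)
np.savez('w1.npz',im=im,pos=st['position'],rot=st['ee_rot'])
```

```text
pos [524.28 -93.34 230.93] yaw 188.35 shift [-18.9  20.8   0.9] roll -0.05 F [0.3 0.  0.3] t 1.6 w 85.4
(585, 787, 3)
```

View pics/w1o.png

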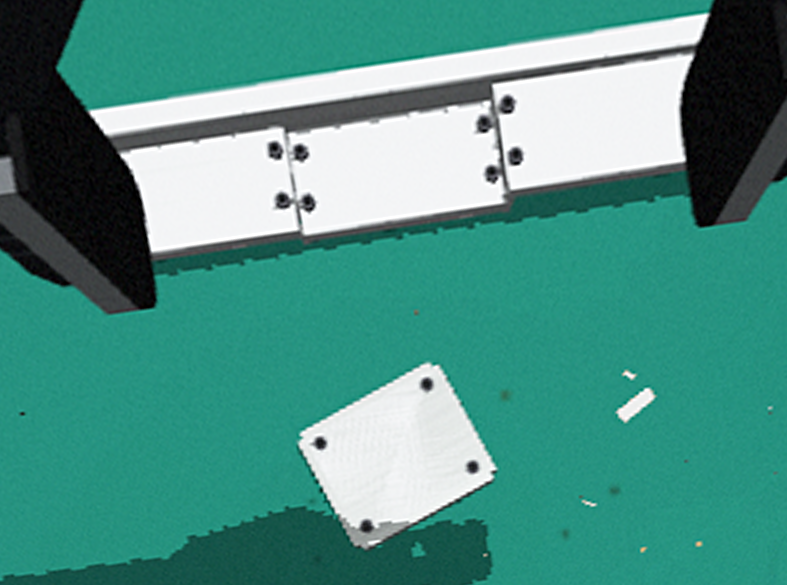

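The bridges' top edges shift away from the camera as their height grows. So the low slot is in the middle, the matching slot is on the left (+y), and the high slot is on the right. The plate's holes are at (427,384), (473,467), (366,526) and (320,443). Next I'll fit the front edges.

```bash
cat > fit.py <<'E'
from h import *
def front(c,im,X,z,y0,y1,s=4):
    """fit top front edge line of a bridge of top height z between world y0..y1; returns coeffs x=a*y+b"""
    o=ortho(c,im,X[0],X[1],-260,130,z,s); g=o.min(2)>185
    ys=np.arange(y0,y1,1.); pts=[]
    for y in ys:
        col=g[:,int((130-y)*s)]; r=np.flatnonzero(col)
        if len(r): pts.append((y,X[1]-(r.max()+.5)/s))
    p=np.array(pts); k=np.ones(len(p),bool)
    for _ in range(4):
        a=np.polyfit(p[k,0],p[k,1],1); e=p[:,1]-np.polyval(a,p[:,0]); k=abs(e)<max(.6,2*np.median(abs(e)))
    return a,k.sum(),e[k].std()
E
python3 - <<'E'
from fit import *
d=np.load('w1.npz'); st=dict(position=d['pos'],ee_rot=d['rot']); c=cam('wrist',st)
for nm,z,y0,y1 in(('mid',19,-15,32),('low',14.5,-110,-30),('high',25,-185,-120)):
    a,n,e=front(c,d['im'],(600,720),z,y0,y1); print(nm,np.degrees(np.arctan(a[0])),a,n,e, 'x at -70',np.polyval(a,-70))
H=lambda uv,z: px2w(c,w2px(c,[[740-uv[1]/2.25,110-uv[0]/2.25,9]]),z)[0]
for n,uv,z in(('lowFL',(303,238),14.5),('lowFR',(510,203),14.5),('lowBL',(290,132),14.5),('midFR',(299,233),19),('midBR',(284,127),19)): print(n,H(uv,z).round(1))
E
```

```text
mid -8.633114673923656 [-1.51827012e-01  6.29265148e+02] 47 0.09115043820793496 x at -70 639.8930388529145
low -9.275351663637341 [-1.63314580e-01  6.28761322e+02] 80 0.13749174206971376 x at -70 640.1933427097982
high -9.46090090729787 [-1.66641171e-01  6.27617362e+02] 65 0.1204300097058953 x at -70 639.2822443181819
lowFL [631.6 -25.9  14.5]
lowFR [ 646.9 -116.5   14.5]
lowBL [678.  -20.2  14.5]
midFR [631.6 -25.1  19. ]
midBR [677.4 -18.6  19. ]
```

```bash
python3 -c "
from h import *
shift([529,-71,230],209)"
```

```text
pos [524.23 -93.75 231.14] yaw 188.31 shift [-8.  21.8  1.1] roll -20.69 F [-0.2 -0.1  0.2] t 1.65 w 85.7
```

Call:
{"method": "drive_tool", "body": {
  "targets": [
    [-1, -8, 22, 40, -8],
    [-1, -8, 22, 80, -16],
    [-1, -8, 22, 120, -20.7],
    [-1, -8, 22, 160, -20.7],
    [-1, -8, 22, 190, -20.7],
    [-1, -8, 22, 205, -20.7],
    [-1, -8, 22, 211, -20.7],
    [-1, -8, 22, 211, -20.7],
    [-1, -8, 22, 211, -20.7]
  ]
}}

```text
clock: 2.55
position: [530.4, -70.5, 21.4]
ee_rot: [-0.251, 0.968, -0.0, 0.001]
contact_force: [0.6, -0.2, 0.3]
gripper_width: 85.2
grasp_force: 0.0
```

```bash
python3 -c "
from h import *
shift([529,-71,5],209)
cv2.imwrite('pics/w2.png',arm.get_image('wrist'))"
```

```text
pos [530.4  -70.46  21.4 ] yaw 209.05 shift [ 1.5  0.2 16.4] roll 0.05 F [ 0.6 -0.2  0.3] t 2.55 w 85.2
```

View pics/w2.png

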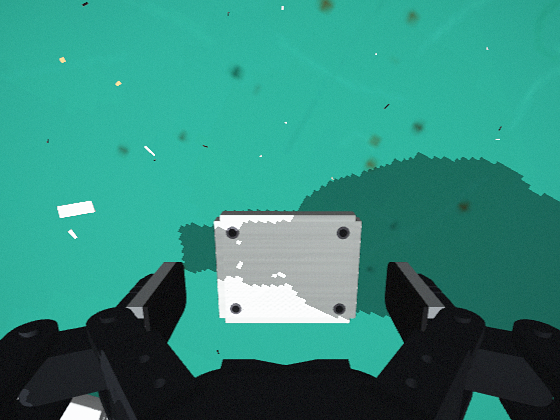

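Run:
```python
from h import *
st=arm.read_state(); c=cam('wrist',st); M=R.from_quat(st['ee_rot']).as_matrix()
T=lambda p: st['position']+M@np.array(p,float)
for z in(0,-13): print(z,w2px(c,[T((11,42.6,z)),T((-11,42.6,z)),T((11,-42.6,z))]).round())
P=px2w(c,[[232,233],[343,233],[236,308],[340,308]],9); print(P.round(1),P.mean(0), (M.T@(P.mean(0)-st['position'])).round(1))
for a,b in((0,1),(2,3)):
  v=P[b]-P[a]; print(np.degrees(np.arctan2(v[1],v[0])))
```

```text
0 [[381. 245.]
 [377. 288.]
 [194. 245.]]
-13 [[389. 256.]
 [385. 303.]
 [185. 256.]]
[[533.1 -99.8   9. ]
 [506.6 -52.2   9. ]
 [569.4 -79.2   9. ]
 [542.8 -31.6   9. ]] [537.98933528 -65.70754573   9.        ] [-8.7  0.4 12.6]
119.10855295396046
119.11833444260263
```

Call:
{"method": "drive_tool", "body": {
  "targets": [
    [-1, 0, 0, 10, 0],
    [-1, 0, 0, 20, 0],
    [-1, 0, 0, 25, 0],
    [-1, 0, 0, 28, 0],
    [-1, 0, 0, 28, 0]
  ]
}}

```text
clock: 3.1
position: [529.3, -70.1, -8.4]
ee_rot: [-0.251, 0.968, 0.0, -0.001]
contact_force: [0.7, -0.3, -1.2]
gripper_width: 85.8
grasp_force: 0.0
```

Call:
{"method": "drive_tool", "body": {
  "targets": [
    [-0.5, 0, 0, 0, 0],
    [-0.5, 0, 0, 0, 0],
    [-0.5, 0, 0, 0, 0],
    [-0.5, 0, 0, 0, 0],
    [-0.5, 0, 0, 0, 0]
  ]
}}

```text
clock: 3.6
position: [530.1, -70.0, -7.0]
ee_rot: [-0.251, 0.968, -0.0, 0.001]
contact_force: [-0.1, 0.6, 6.2]
gripper_width: 70.1
grasp_force: 68.8
```

```bash
python3 -c "
from h import *
shift([589.3,-79.2,-6.5],189.1)"
```

```text
pos [530.12 -69.96  -6.98] yaw 209.1 shift [-47.2 -36.9  -0.4] roll 20.0 F [-0.1  0.6  6.2] t 3.6 w 70.1
```

Call:
{"method": "drive_tool", "body": {
  "targets": [
    [-0.5, 0, 0, -1, 0],
    [-0.5, -6, -5, -1, 4],
    [-0.5, -14, -11, -1, 8],
    [-0.5, -22, -17, -1, 12],
    [-0.5, -31, -24, -1, 16],
    [-0.5, -40, -31, -1, 20],
    [-0.5, -47, -37, -1, 20],
    [-0.5, -47, -37, -1, 20],
    [-0.5, -47, -37, -1, 20]
  ]
}}

```text
clock: 4.5
position: [589.0, -79.5, -6.9]
ee_rot: [-0.08, 0.997, 0.0, 0.0]
contact_force: [1.0, -0.6, 0.2]
gripper_width: 69.9
grasp_force: 68.2
```

Run:
```python
from h import *
shift([601.1,-77.3,-6.5],189.1)
st=arm.read_state(); im=arm.get_image('wrist'); c=cam('wrist',st)
np.savez('w3.npz',im=im,pos=st['position'],rot=st['ee_rot'])
cv2.imwrite('pics/w3.png',im)
```

```text
pos [588.99 -79.53  -6.88] yaw 189.12 shift [-12.3   0.3  -0.4] roll 0.02 F [ 1.  -0.6  0.2] t 4.5 w 69.9
```

View pics/w3.png

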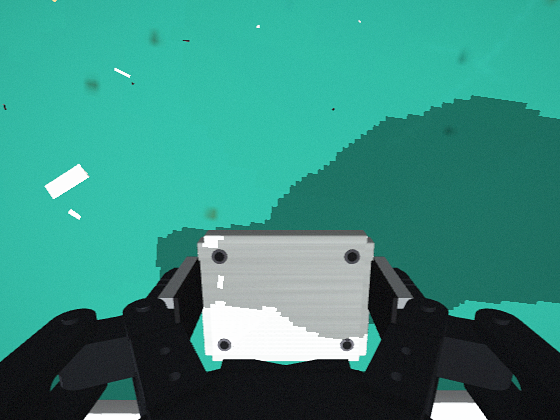

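The plate is held square between the pads, with holes at (219,257), (352,257), (224,345) and (347,345). I'll press it onto the low mouth in small steps.

Call:
{"method": "drive_tool", "body": {
  "targets": [
    [-0.5, -4, 0, 0, 0],
    [-0.5, -7, 0, 0, 0],
    [-0.5, -9, 0, 0, 0],
    [-0.5, -10, 0, 0, 0],
    [-0.5, -10.5, 0, 0, 0],
    [-0.5, -11, 0, 0, 0]
  ]
}}

```text
clock: 5.15
position: [599.5, -77.7, -6.8]
ee_rot: [-0.079, 0.997, 0.0, -0.0]
contact_force: [-0.5, 0.2, -0.0]
gripper_width: 70.0
grasp_force: 68.1
```

Call:
{"method": "drive_tool", "body": {
  "targets": [
    [-0.5, -0.5, 0, 0, 0],
    [-0.5, -1, 0, 0, 0],
    [-0.5, -1, 0, 0, 0]
  ]
}}

```text
clock: 5.45
position: [600.7, -77.6, -6.7]
ee_rot: [-0.079, 0.997, 0.0, 0.0]
contact_force: [0.4, 1.1, -0.5]
gripper_width: 69.9
grasp_force: 68.1
```

Call:
{"method": "drive_tool", "body": {
  "targets": [
    [-0.5, -0.4, 0, 0, 0],
    [-0.5, -0.8, 0, 0, 0],
    [-0.5, -0.8, 0, 0, 0]
  ]
}}

```text
clock: 5.75
position: [601.3, -77.5, -6.7]
ee_rot: [-0.079, 0.997, -0.0, -0.0]
contact_force: [-0.3, -0.2, -0.0]
gripper_width: 70.1
grasp_force: 68.1
```

Call:
{"method": "drive_tool", "body": {
  "targets": [
    [-0.5, -0.4, 0, 0, 0],
    [-0.5, -0.8, 0, 0, 0],
    [-0.5, -0.8, 0, 0, 0]
  ]
}}

```text
clock: 6.05
position: [601.4, -77.5, -6.9]
ee_rot: [-0.079, 0.997, 0.0, -0.001]
contact_force: [-2.3, -0.2, -0.6]
gripper_width: 70.0
grasp_force: 68.2
```

Call:
{"method": "drive_tool", "body": {
  "targets": [
    [-0.5, -0.4, 0, 0, 0],
    [-0.5, -0.8, 0, 0, 0],
    [-0.5, -0.8, 0, 0, 0]
  ]
}}

```text
clock: 6.35
position: [601.4, -77.5, -6.9]
ee_rot: [-0.079, 0.997, 0.0, -0.002]
contact_force: [-5.2, -1.9, 2.5]
gripper_width: 70.1
grasp_force: 68.5
```

Contact is about 5 N, at the predicted place. I'll hold it there for a bit over a second.

Call:
{"method": "drive_tool", "body": {
  "targets": [
    [-0.5, -0.3, 0, 0, 0],
    [-0.5, -0.3, 0, 0, 0],
    [-0.5, -0.3, 0, 0, 0],
    [-0.5, -0.3, 0, 0, 0],
    [-0.5, -0.3, 0, 0, 0],
    [-0.5, -0.3, 0, 0, 0],
    [-0.5, -0.3, 0, 0, 0],
    [-0.5, -0.3, 0, 0, 0],
    [-0.5, -0.3, 0, 0, 0],
    [-0.5, -0.3, 0, 0, 0],
    [-0.5, -0.3, 0, 0, 0],
    [-0.5, -0.3, 0, 0, 0]
  ]
}}

```text
clock: 7.55
position: [601.4, -77.5, -6.9]
ee_rot: [-0.079, 0.997, 0.0, -0.002]
contact_force: [-5.2, -0.5, 2.1]
gripper_width: 69.9
grasp_force: 68.6
```

Run:
```python
from h import *
st=arm.read_state(); shift([601.1,-77.3,-6.5],189.1); im=arm.get_image('top'); c=cam('top')
o=ortho(c,im,540,740,-240,110,12,2.25); cv2.imwrite('pics/t4.png',o)
w=arm.get_image('wrist'); np.savez('w4.npz',im=w,pos=st['position'],rot=st['ee_rot'])
```

```text
pos [601.38 -77.46  -6.9 ] yaw 189.05 shift [ 0.3  0.2 -0.4] roll -0.05 F [-5.2 -0.5  2.1] t 7.55 w 69.9
```

View pics/t4.png

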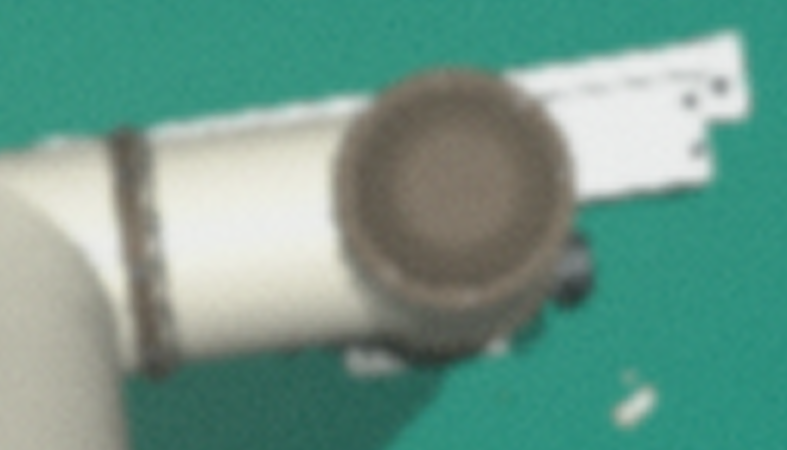

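Run:
```python
from h import *
d=np.load('w3.npz'); st=dict(position=d['pos'],ee_rot=d['rot']); c=cam('wrist',st)
P=px2w(c,[[219,257],[352,257],[224,345],[347,345]],9.5); M=R.from_quat(d['rot']).as_matrix()
print((M.T@(P.mean(0)-d['pos'])).round(2), ((P-d['pos'])@M).round(1))
# recheck seam/edges in w1 at raw resolution: vertical seam low/high & outer ends from first top image
t=cv2.imread('pics/top0.png'); ct=cam('top'); o=ortho(ct,t,580,740,-240,120,17,2.2); cv2.imwrite('pics/t0o.png',o)
e=cv2.imread('pics/w1raw.png'); d=np.load('w1.npz'); c=cam('wrist',dict(position=d['pos'],ee_rot=d['rot']))
o=ortho(c,e,610,700,-135,-5,14.5,6); cv2.imwrite('pics/w1z.png',o)
```

```text
[ -9.22  -0.59 -16.37] [[ 11.8 -27.7 -16.4]
 [ 11.8  26.5 -16.4]
 [-30.2 -27.7 -16.4]
 [-30.2  26.6 -16.4]]
```

View pics/w1z.png

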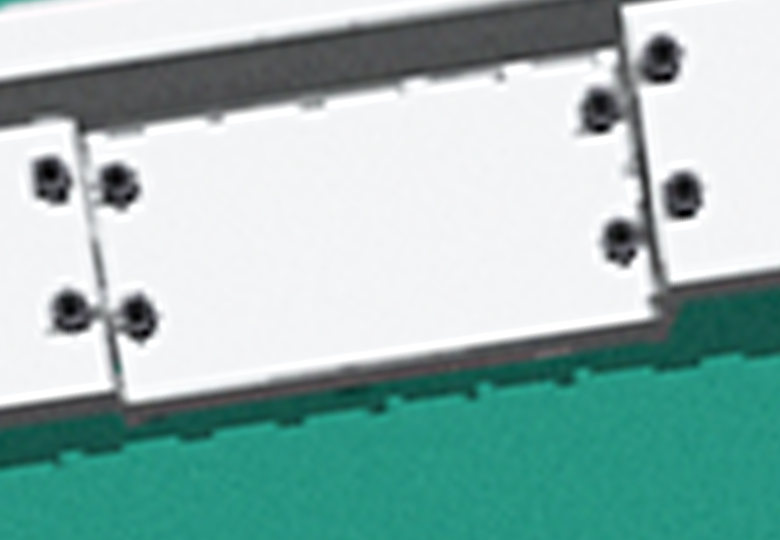

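Call:
{"method": "drive_tool", "body": {
  "targets": [
    [-0.5, 4, 0, 0, 0],
    [-0.5, 12, 0, 0, 0],
    [-0.5, 12, 10, 0, 0],
    [-0.5, 12, 24, 0, 0],
    [-0.5, 12, 38, 0, 0],
    [-0.5, 12, 52, 0, 0],
    [-0.5, 12, 66, 0, 0],
    [-0.5, 12, 80, 0, 0],
    [-0.5, 12, 88, 0, 0],
    [-0.5, 12, 92, 0, 0],
    [-0.5, 12, 92, 0, 0],
    [-0.5, 12, 92, 0, 0]
  ]
}}

```text
clock: 8.85
position: [576.9, 11.5, -6.7]
ee_rot: [-0.079, 0.997, -0.0, -0.0]
contact_force: [-0.2, 0.3, -1.1]
gripper_width: 70.3
grasp_force: 68.2
```

Run:
```python
from h import *
u=np.array([np.cos(np.radians(9.1)),np.sin(np.radians(9.1)),0]); v=np.array([-u[1],u[0],0])
shift(np.array([601.4,-77.5,-6.9])+92*v,189.1)   # x shift to front contact plane
cv2.imwrite('pics/s5.png',cv2.resize(arm.get_image('scene')[150:270,230:430],(800,480),interpolation=cv2.INTER_CUBIC))
```

```text
pos [576.87  11.55  -6.71] yaw 189.06 shift [-10.1   0.2   0.2] roll -0.04 F [-0.2  0.3 -1.1] t 8.85 w 70.3
```

View pics/s5.png

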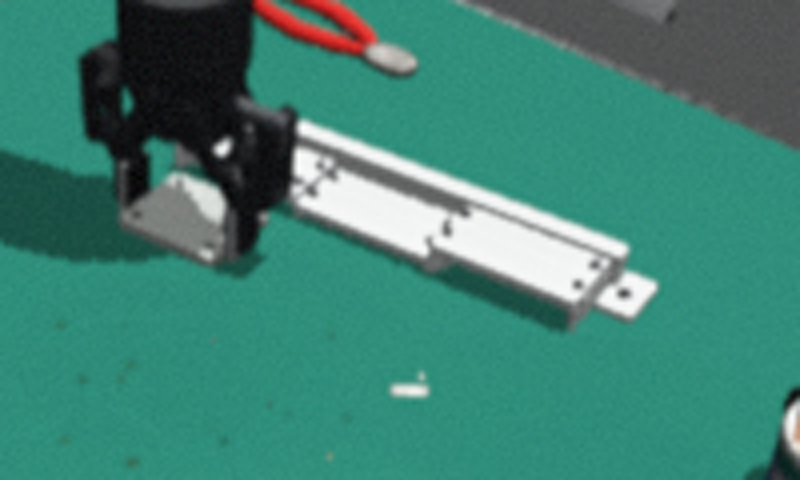

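The scene view shows the plate in the grip, standing in front of the left slot. I'll slide it in gently.

Call:
{"method": "drive_tool", "body": {
  "targets": [
    [-0.5, -3, 0, 0, 0],
    [-0.5, -6, 0, 0, 0],
    [-0.5, -8, 0, 0, 0],
    [-0.5, -10, 0, 0, 0],
    [-0.5, -12, 0, 0, 0],
    [-0.5, -14, 0, 0, 0],
    [-0.5, -16, 0, 0, 0],
    [-0.5, -18, 0, 0, 0]
  ]
}}

```text
clock: 9.7
position: [594.8, 14.6, -6.7]
ee_rot: [-0.079, 0.997, -0.0, -0.0]
contact_force: [-0.4, 0.0, -1.3]
gripper_width: 70.1
grasp_force: 68.2
```

Call:
{"method": "drive_tool", "body": {
  "targets": [
    [-0.5, -1, 0, 0, 0],
    [-0.5, -2, 0, 0, 0],
    [-0.5, -3, 0, 0, 0],
    [-0.5, -4, 0, 0, 0],
    [-0.5, -4, 0, 0, 0]
  ]
}}

```text
clock: 10.2
position: [598.8, 15.3, -6.7]
ee_rot: [-0.079, 0.997, 0.0, 0.0]
contact_force: [-0.8, -0.3, -1.5]
gripper_width: 70.2
grasp_force: 68.2
```

Call:
{"method": "drive_tool", "body": {
  "targets": [
    [-0.5, -1, 0, 0, 0],
    [-0.5, -2, 0, 0, 0],
    [-0.5, -3, 0, 0, 0],
    [-0.5, -4, 0, 0, 0],
    [-0.5, -4, 0, 0, 0]
  ]
}}

```text
clock: 10.7
position: [602.7, 15.9, -6.7]
ee_rot: [-0.079, 0.997, 0.0, 0.0]
contact_force: [0.3, 0.9, -0.7]
gripper_width: 70.3
grasp_force: 68.2
```

Call:
{"method": "drive_tool", "body": {
  "targets": [
    [-0.5, -1, 0, 0, 0],
    [-0.5, -2, 0, 0, 0],
    [-0.5, -3, 0, 0, 0],
    [-0.5, -4, 0, 0, 0],
    [-0.5, -5, 0, 0, 0],
    [-0.5, -5, 0, 0, 0]
  ]
}}

```text
clock: 11.3
position: [607.7, 16.7, -6.7]
ee_rot: [-0.079, 0.997, -0.0, 0.0]
contact_force: [-0.3, 0.2, -0.6]
gripper_width: 69.9
grasp_force: 68.2
```

Call:
{"method": "drive_tool", "body": {
  "targets": [
    [-1, 0, 0, 0, 0],
    [-1, 0, 0, 0, 0],
    [-1, 0, 0, 0, 0],
    [-1, 0, 0, 0, 0],
    [-1, 0, 0, -6, 0],
    [-1, 0, 0, -11, 0],
    [-1, 10, 0, -11, 0],
    [-1, 25, 0, -11, 0],
    [-1, 40, 0, -11, 0],
    [-1, 48, 0, -11, 0],
    [1, 48, 0, -11, 0],
    [1, 48, 0, -11, 0]
  ]
}}

```text
clock: 12.5
position: [560.6, 9.2, 4.7]
ee_rot: [-0.079, 0.997, 0.0, 0.001]
contact_force: [-0.7, 0.5, 0.1]
gripper_width: 59.0
grasp_force: 0.0
```

Call:
{"method": "drive_tool", "body": {
  "targets": [
    [1, 0, 0, 0, 0],
    [1, 0, 0, 0, 0],
    [1, 0, 0, 0, 0],
    [1, 0, 0, 0, 0],
    [1, 0, 0, 0, 0],
    [1, 0, 0, 0, 0],
    [1, 0, 0, 0, 0],
    [1, 0, 0, 0, 0]
  ]
}}

```text
clock: 13.3
position: [560.1, 9.1, 4.3]
ee_rot: [-0.079, 0.997, 0.0, 0.0]
contact_force: [0.3, 0.2, -0.2]
gripper_width: 0.1
grasp_force: 0.0
```

Run:
```python
from h import *
shift([607.7,16.7,2.5],189.1)
im=arm.get_image('wrist'); cv2.imwrite('pics/w6.png',im)
```

```text
pos [560.09   9.07   4.33] yaw 189.08 shift [-48.2   0.    1.8] roll -0.02 F [ 0.3  0.2 -0.2] t 13.3 w 0.1
```

View pics/w6.png

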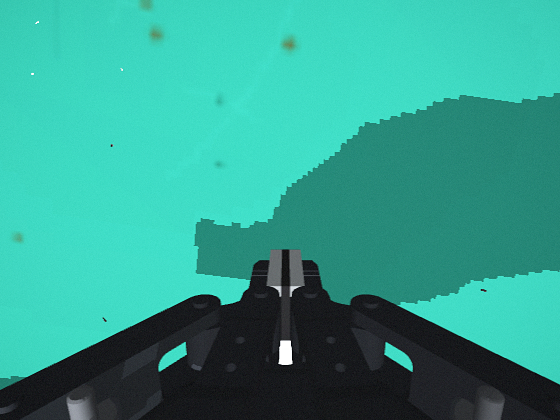

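The fingers are shut in front of the mouth, with their tips at about (286,250). I'll push the plate home from behind.

Call:
{"method": "drive_tool", "body": {
  "targets": [
    [1, 0, 0, 1, 0],
    [1, -5, 0, 2, 0],
    [1, -10, 0, 2, 0],
    [1, -13, 0, 2, 0],
    [1, -15, 0, 2, 0],
    [1, -17, 0, 2, 0],
    [1, -19, 0, 2, 0],
    [1, -21, 0, 2, 0],
    [1, -23, 0, 2, 0],
    [1, -25, 0, 2, 0],
    [1, -27, 0, 2, 0]
  ]
}}

```text
clock: 14.45
position: [586.9, 13.4, 2.3]
ee_rot: [-0.079, 0.997, 0.0, 0.0]
contact_force: [-1.8, -0.2, -0.5]
gripper_width: 0.4
grasp_force: 0.2
```

Call:
{"method": "drive_tool", "body": {
  "targets": [
    [1, -1.5, 0, 0, 0],
    [1, -3, 0, 0, 0],
    [1, -4.5, 0, 0, 0],
    [1, -6, 0, 0, 0],
    [1, -7, 0, 0, 0],
    [1, -8, 0, 0, 0]
  ]
}}

```text
clock: 15.05
position: [594.6, 14.6, 2.3]
ee_rot: [-0.079, 0.997, -0.0, -0.0]
contact_force: [-0.5, 0.4, -0.4]
gripper_width: -0.0
grasp_force: 0.3
```

Call:
{"method": "drive_tool", "body": {
  "targets": [
    [1, -0.7, 0, 0, 0],
    [1, -1.4, 0, 0, 0],
    [1, -2, 0, 0, 0],
    [1, -2, 0, 0, 0]
  ]
}}

```text
clock: 15.45
position: [596.8, 14.9, 2.3]
ee_rot: [-0.079, 0.997, 0.0, 0.0]
contact_force: [-0.2, -0.3, -0.4]
gripper_width: 0.5
grasp_force: 0.1
```

Call:
{"method": "drive_tool", "body": {
  "targets": [
    [1, -0.5, 0, 0, 0],
    [1, -1, 0, 0, 0],
    [1, -1, 0, 0, 0]
  ]
}}

```text
clock: 15.75
position: [597.7, 15.1, 2.3]
ee_rot: [-0.079, 0.997, 0.0, 0.0]
contact_force: [-0.4, 0.2, 0.5]
gripper_width: -0.0
grasp_force: 0.2
```

Call:
{"method": "drive_tool", "body": {
  "targets": [
    [1, -0.5, 0, 0, 0],
    [1, -1, 0, 0, 0],
    [1, -1, 0, 0, 0]
  ]
}}

```text
clock: 16.05
position: [598.3, 15.1, 2.3]
ee_rot: [-0.079, 0.997, -0.0, -0.0]
contact_force: [-1.6, 0.2, 2.1]
gripper_width: -0.1
grasp_force: 0.9
```

Call:
{"method": "drive_tool", "body": {
  "targets": [
    [1, -0.5, 0, 0, 0],
    [1, -1, 0, 0, 0],
    [1, -1, 0, 0, 0]
  ]
}}

```text
clock: 16.35
position: [598.3, 15.2, 2.2]
ee_rot: [-0.079, 0.997, -0.0, -0.001]
contact_force: [-4.4, -0.2, 4.2]
gripper_width: -0.1
grasp_force: 2.5
```

Call:
{"method": "drive_tool", "body": {
  "targets": [
    [1, -0.5, 0, 0, 0],
    [1, -1, 0, 0, 0],
    [1, -1, 0, 0, 0]
  ]
}}

```text
clock: 16.65
position: [598.4, 15.1, 2.2]
ee_rot: [-0.079, 0.997, -0.0, -0.002]
contact_force: [-5.9, 0.1, 5.0]
gripper_width: 0.2
grasp_force: 3.3
```

The plate stopped at x = 598.3, with home predicted at 598.2. I'll back off, raise and check.

Call:
{"method": "drive_tool", "body": {
  "targets": [
    [1, 4, 0, 0, 0],
    [1, 15, 0, 0, 0],
    [1, 35, 0, 0, 0],
    [1, 35, 0, -40, 0],
    [1, 35, 0, -80, 0],
    [1, 35, 0, -120, 0],
    [1, 35, 0, -160, 0],
    [1, 35, 0, -200, 0],
    [1, 35, 0, -220, 0],
    [1, 35, 0, -220, 0],
    [1, 35, 0, -220, 0]
  ]
}}

```text
clock: 17.75
position: [565.7, 10.1, 222.2]
ee_rot: [-0.079, 0.997, 0.0, 0.0]
contact_force: [0.6, -0.7, -1.3]
gripper_width: -0.3
grasp_force: 0.0
```

Run:
```python
from h import *
shift([563,10,220],189.1)
st=arm.read_state(); im=arm.get_image('wrist'); c=cam('wrist',st); np.savez('w7.npz',im=im,pos=st['position'],rot=st['ee_rot'])
cv2.imwrite('pics/w7o.png',ortho(c,im,580,700,-70,110,9,4.4))
```

```text
pos [565.66  10.14 222.15] yaw 189.06 shift [2.7 0.3 2.1] roll -0.04 F [ 0.6 -0.7 -1.3] t 17.75 w -0.3
```

View pics/w7o.png

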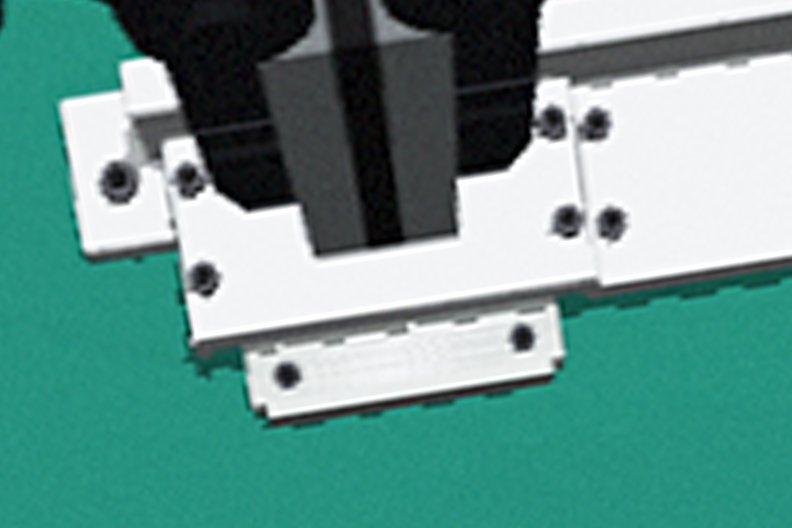

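The plate stands out a short, square length from the left slot. Its holes are at (288,375) and (522,338), which is 9.0°, parallel to the rack, and it is centred to about 0.5 mm. Nothing touches it, so I'm handing in.

```bash
python3 -c "
from bench import arm
print(arm.job_done())"
```

```text
the job is handed in; nothing more can be done
None
```

I pressed the plate against the low slot at about 5 N for over a second and it was refused. I then slid it fully home in the middle-height slot and handed the job in at about 18 s; no verdict came back, and the arm never went near the tape roll, tin or dish.

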